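# Dispense one culture dish and slide it to the empty end of the track

### The arm

A 6-joint arm with a two-finger parallel gripper is mounted at the origin on a cart in front of the work surface, level with it; the furniture and walls round the work are solid. World frame = base frame: x ahead of the robot, y to its left, z up, the work surface at z = 0. Lengths are in mm, angles in degrees, forces in N, time in s.
With the tool pointing down it reaches from about 300 to 950 mm from the base axis. Payload 3.1 kg.
Tool frame: the origin (TCP) lies on the centre line of the jaws, within the pads' length; the fingertips stand 22 mm ahead of it and the grasp point (between the pads) lies 3 mm ahead of it; z points along the fingers, y is the line along which they close (so a half turn about z gives the same grasp; the last joint's range is limited). The gripper opens to 85 mm and grips with 20 to 120 N. Pads are 22 mm wide; open, the fingers measure 114 mm over their backs; the gripper's body (76 mm by 85 mm) begins 54 mm behind the grasp point. The pads swing forward as they close: fully open they stand 13 mm farther back than shut.
Start: joints at [-80.254, 17.653, 93.61, -0, 68.738, -3.994], TCP at [148.415, -607.129, 253.272] pointing down, gripper open.
Joint ranges: [-175.34, 175.34], [-45.06, 112.39], [2.9, 150.54], [-68.45, 248.45], [3.09, 151.38], [-168.51, 168.51]. Speed limits (degrees/s): [159.86, 159.86, 180, 180, 180, 180].

### API

Orientations are given as a 3x3 rotation matrix whose columns are the frame's x, y, z axes.
In Python, from workcell import manip, optics gives the robot as it stands.
- The arm moves only by the shell command python3 -m handwheel 'ROWS' [FORCE]. ROWS is JSON, a list that holds one entry, the list of rows, each a list of 5 numbers: the shift along the tool's x, y, z in units of 0.04 m (1.0 is 0.04 m), then the turn about the tool's z in units of 6 degrees (1.0 is 6 degrees), then the opening, from 0 (shut) to 1 (fully open). A call has 1 to 12 rows; each row shifts and turns the commanded pose from where the row before left it, along the tool's axes as they then stand; what a row does not reach is not made up. A row lasts 1/12 s, in which the tool goes at most 41.7 mm and 7.16 degrees, less where a joint would pass 70% of its speed; a pose out of reach is approached as far as the arm can. A call with a number of a shift or a turn outside -1 to 1 is refused whole. A call with a gripper value outside its range is refused whole. The fingers move at their own pace and stop on an object; FORCE is the grip in N (left out, the last holds). Time passes only in rows, so rows that do not move let the fingers close. It gives the time, the measured TCP pose, the force, the opening and the grip force at its end, in the units of the state.
- manip.read_state(): the state, without advancing time (a new reading comes with each control period).
- optics.capture(name): name is "scene" or "top" or "wrist"; returns (picture, depth): 480x640x3 uint8, blue, green, red; 480x640 float32, mm along the optical axis (not along the pixel's ray), 0 where there is no reading.
- optics.get_calibration(name): a dict with "fovy" (degrees; the focal length in pixels is half the picture's height over the tangent of half this angle, whatever the lens; pixels are square), "cx", "cy" (the principal point, pixels), "rvec" (rotation vector, rad) and "tvec" (3), from world to camera coordinates, as OpenCV has them. Camera axes: x right, y down, z forward; pixel columns grow to the right and rows downward; lengths in mm; the calibration is good to about 2 mm. A picture is of the moment at which its call begins: read the wrist's pose just before it. get_calibration takes no time and is no camera call; for the wrist camera it gives the pose at the moment of the call.
- manip.close_job(): hands the job in; it is judged then, once.
The state is a dict: "time": time; "qpos": joint angles; "qvel": joint speeds; "tau": joint torques, N m; "eef_pos": TCP position; "tool_rot": TCP orientation; "force": force on the tool from outside, world axes, zero at the start; "ft_torque": the same for the moment, N m; "opening": opening from 0.0 (shut) to 1.0 (fully open); "finger_force": force on a finger pad.
Only numpy, scipy, OpenCV 4.12 (cv2) and the standard library are available. Lean on these libraries where they do the work, as an engineer would, in place of code of your own. Each camera call takes 0.05 s, during which the arm holds its last target. There are 200 camera calls.

### The job

Press the dish dispenser's plunger all the way in once and let it spring back, so that one small culture dish comes out of the magazine into the cross track. Then push that dish along the track with the fingertips, up against the stop at the end where no dish lies yet. Only push: lift nothing, let no second dish out, and leave the dish already parked at the other end and the things round about where they are.

Things in the scene. Friction and masses are not known exactly. Their poses are not given: they have to be found in the camera images.
- dispenser: Fixed grey metal and white plastic dish dispenser. Origin under the magazine's centre, on the worktop; z up, +y = the way the plunger is pressed and dishes come out, x along the cross track. Magazine: slotted shaft, x and y -25 to +25 mm, top 56 mm above the worktop, four dishes on its floor 10 mm up; gate at +y, 42 mm wide, one dish high. Behind it a slide guide 25 mm high, to y = -56 mm.
- track_mid (a point): Middle of the cross track's floor in front of the gate: dispenser x 0, y +58.5 mm, 10 mm above the worktop. Track 43 mm wide (37 to 80 mm) between lips 5 mm above its floor, 217 mm long (x -108.5 to +108.5 mm), a stop 8 mm high at each end. A dispensed dish lies here within a few mm; against a stop its centre is at x = +88.5 or -88.5 mm.
- plunger (a joint): How far the plunger is pressed in, m: 0 = out, at rest; 0.0625 = fully in, at its stop. It slides level along the dispenser's +y and pushes the bottom dish out. A damped spring returns it in under a second; 3 N to start, 8 N at the stop, 2 to 4 N more while moving at 50 mm/s. When it is back the stack drops and the next dish lies at the gate.
- plunger_face (a point): Centre of the flat outer face (facing the dispenser's -y) of the plunger's black round knob, to be pressed: knob 24 mm across, 12 mm thick, on a rod. 15 mm above the worktop; at dispenser x 0, y -134.5 mm at rest. Moves with the plunger.
- place_free: The empty end place of the cross track: a thin dark round pad, 32 mm across, flush with the track floor, 10 mm above the worktop, at one of the track's two ends (88 mm from the middle; which end varies). Origin at the centre of its top; axes as the dispenser's.
- place_taken: The same pad at the other end, hidden under the parked dish.
- dish_a: The bottom dish of the stack, the one that the plunger pushes out: closed 40 mm culture dish, 40 mm across and 10 mm high, filled, about 25 g, origin at the centre of its underside.
- dish_b: The second dish from below in the magazine, to stay there: closed 40 mm culture dish, 40 mm across and 10 mm high, filled, about 25 g, origin at the centre of its underside.
- dish_c: The third dish from below, to stay there; same kind.
- dish_d: The top dish, to stay there; same kind.
- dish_parked: The dish already parked at the other end of the track, to be left there; 48 mm are free between it and a newly dispensed dish: closed 40 mm culture dish, 40 mm across and 10 mm high, filled, about 25 g, origin at the centre of its underside.
- vial: Bystander: upright screw-cap sample vial, 27 mm across, 62 mm high; origin under its centre.
- marker_blue: Bystander: lying marker pen with a blue cap, 138 x 11 x 12 mm; origin under its centre, x along it.
- conical_tube: Bystander: 50 mL conical tube standing on its blue cap, 35 mm across, 113 mm high; origin under its centre.
- big_dish: Bystander: 90 mm petri dish, 15 mm high; origin under its centre.
Not all that is in view belongs to the job. What is shaped like the dish_parked but orange, purple or red is not meant.

How it is judged (in metres and radians):
On the way, in this order (a step that is already met when the one before it is completed fails the run):
1. the plunger is pressed fully in (over 58 mm) and the bottom dish is out in the track (value of joint plunger above 0.058 m and y of dish_a in the frame of dispenser above 0.053 m and z of dish_a in the frame of dispenser below 0.016 m), for 0.05 s.
2. the plunger has sprung back out, with the dish in front of the gate (value of joint plunger below 0.004 m and y of dish_a in the frame of dispenser above 0.048 m), for 0.1 s.
At the end, for the whole second after the job is handed in: The dispensed dish lies flat and still at the end that was empty, within 5 mm of its pad's centre each way; the plunger is out (4 mm); the other three dishes are in the magazine (6 mm), the lowest on its floor; the parked dish is within 6 mm of its pad's centre (x of dish_a in the frame of place_free between -0.005 and 0.005 m and y of dish_a in the frame of place_free between -0.005 and 0.005 m and z of dish_a in the frame of place_free below 0.003 m and angle between dish_a's own z axis and vertical below 0.1 rad and linear speed of dish_a below 0.02 m/s and value of joint plunger below 0.004 m and horizontal distance between each of dish_b, dish_c, dish_d and dispenser below 0.006 m and z of dish_b in the frame of dispenser below 0.013 m and horizontal distance between dish_parked and place_taken below 0.006 m); the robot touches nothing.
It fails at once if a dish is lifted (more than 8 mm above where it lay) or the dispensed dish is tipped (z of any of dish_a, dish_parked in the frame of dispenser above 0.018 m or z of dish_b in the frame of dispenser above 0.028 m or z of dish_c in the frame of dispenser above 0.038 m or z of dish_d in the frame of dispenser above 0.048 m or angle between dish_a's own z axis and vertical above 0.4 rad).
It fails at once if a second dish is pushed out of the magazine (more than 12 mm) (y of dish_b in the frame of dispenser above 0.012 m).
It fails at once if the parked dish is pushed off its place (more than 8 mm) (horizontal distance between dish_parked and place_taken above 0.008 m).
It fails at once if a bystander is disturbed (moved more than 15 mm) (distance of any of vial, marker_blue, conical_tube, big_dish from where it was at the start of the episode above 0.015 m).
It also fails if it takes over 51 s, if anything falls off the work surface, if the arm or the gripper's body presses on something with over 40 N, if the wrist force passes 120 N, or if a joint passes its speed limit or range.

## Working session

There is one attempt and no reset: what is moved stays moved. The work goes in short steps, Python scripts to look and compute and a shell command to move; the robot and the scene stay as the last step left them, time stands still between calls to the robot, and variables do not carry over. Pictures are saved under pics/ and viewed, at most 10 in all, crops included, and the job is handed in when it is done.

```bash
ls; mkdir -p pics
cat > h.py <<'E'
import numpy as np, cv2
from workcell import manip, optics
def cam(n):
    c=optics.get_calibration(n); f=240/np.tan(np.radians(c["fovy"]/2))
    K=np.array([[f,0,c["cx"]],[0,f,c["cy"]],[0,0,1]]); R=cv2.Rodrigues(np.array(c["rvec"],float))[0]
    return K,R,np.array(c["tvec"],float).ravel()
def on_plane(n,uv,z):
    K,R,t=cam(n); o=-R.T@t; d=R.T@np.linalg.inv(K)@np.array([uv[0],uv[1],1.]); return o+d*(z-o[2])/d[2]
def proj(n,p):
    K,R,t=cam(n); q=K@(R@np.array(p,float)+t); return q[:2]/q[2]
E
python3 - <<'E'
from h import *
for n in ["scene","top"]:
    p,d=optics.capture(n); cv2.imwrite(f"pics/{n}0.png",p); np.save(f"{n}0.npy",d); print(n,optics.get_calibration(n))
s=manip.read_state(); print(s["time"],s["eef_pos"],s["tool_rot"],s["opening"])
E
```

```text
pics
scene {'fovy': 44.41110609107777, 'cx': 318.84318261375694, 'cy': 243.30973409389114, 'rvec': array([ 1.29836347, -2.12094537,  0.995404  ]), 'tvec': array([218.96025741, 325.44515421, 870.04325551])}
top {'fovy': 49.26188950294066, 'cx': 309.67091214492933, 'cy': 236.91140747169993, 'rvec': array([ 2.15685106, -2.05635961,  0.22624683]), 'tvec': array([-35.00749181, 525.79173242, 889.79591992])}
0.1 [ 148.30079092 -606.42313855  252.16403212] [[ 9.71384321e-01  2.37512901e-01 -3.50747870e-04]
 [ 2.37513112e-01 -9.71382126e-01  2.07042749e-03]
 [ 1.51043027e-04 -2.09448802e-03 -9.99997795e-01]] 1.0002666332741954
```

View pics/top0.png

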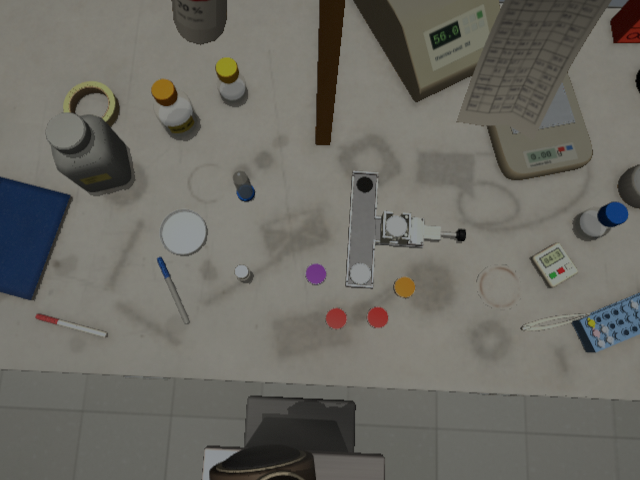

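View pics/scene0.png

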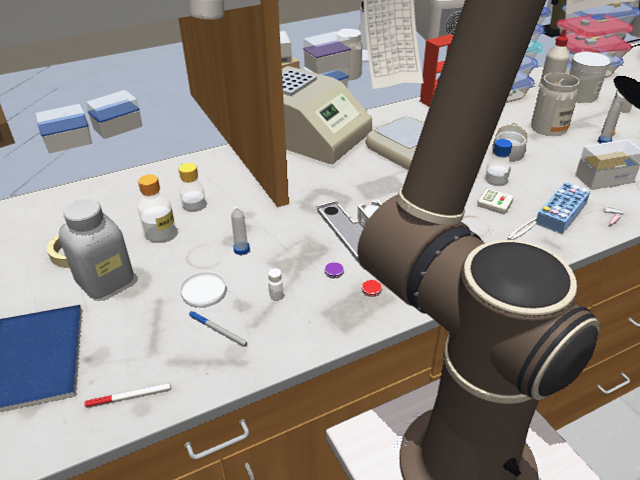

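The top view shows the dispenser's magazine at (397,228). The plunger knob is at (461,235) and is pressed toward image left. The track runs from (365,178) to (360,283), with the dark free pad at (365,184) and the white parked dish at (360,273). The orange (404,287), purple (316,274) and red (337,318) and (377,317) discs are lookalikes and not meant. I'll confirm this in an enlarged crop.

Run:
```python
from h import *
p=cv2.imread("pics/top0.png"); c=p[160:300,335:475]
cv2.imwrite("pics/crop.png",cv2.resize(c,(600,600)[:2] if 0 else (588,588),interpolation=cv2.INTER_CUBIC))
for uv,z in [((365,184),10),((360,273),20),((397,226),50),((461,235),27),((325,145),0),((325,145),200),((320,240),0)]: print(uv,on_plane("top",uv,z).round(1))
d=np.load("top0.npy");K,R,t=cam("top")
for u,v in [(365,184),(360,273),(397,226),(461,235),(324,142),(330,100),(330,20)]:
    D=d[v,u]; print((u,v),(R.T@(np.linalg.inv(K)@np.array([u,v,1.])*D-t)).round(1))
print(-R.T@t, proj("top",manip.read_state()["eef_pos"]))
```

```text
(365, 184) [ 647.4 -112.    10. ]
(360, 273) [ 471.  -106.1   20. ]
(397, 226) [ 556.5 -168.6   50. ]
(461, 235) [ 550.7 -292.3   27. ]
(325, 145) [728.4 -31.2   0. ]
(325, 145) [646.2 -28.1 200. ]
(320, 240) [534.2 -29.6   0. ]
(365, 184) [ 647.1 -111.9   11. ]
(360, 273) [ 471.2 -106.2   18.6]
(397, 226) [ 556.2 -168.4   51.3]
(461, 235) [ 551.7 -293.6   22.5]
(324, 142) [728.3 -28.8  15.3]
(330, 100) [727.9 -33.2 192.6]
(330, 20) [729.  -24.4 402.1]
[324.77069276 -15.96322971 981.67633255] [760.97022241 514.32437525]
```

View pics/crop.png

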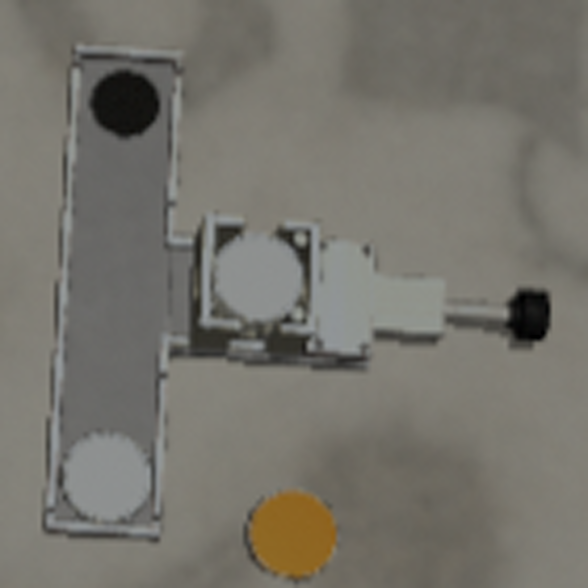

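The crop confirms it: dark free pad at crop (125,103), parked white dish at (107,477), magazine at (258,277) and knob at (530,315). The free end is therefore the far one, at dispenser +x. The dispenser frame is at about (557.2, -167.5), yaw -1.95°. I'll align the tool and close the gripper.

```bash
python3 -m handwheel '[[[0,0,0,0.87,0],[0,0,0,0.87,0],[0,0,0,0.87,0],[0,0,0,0,0],[0,0,0,0,0],[0,0,0,0,0]]]' 20
python3 -m handwheel '[[[0.8,-0.57,0,0,0],[0.8,-0.57,0,0,0],[0.8,-0.57,0,0,0],[0.8,-0.57,0,0,0],[0.8,-0.57,0,0,0],[0.8,-0.57,0,0,0],[0.8,-0.57,0,0,0],[0.8,-0.57,0,0,0],[0.8,-0.57,0,0,0],[0.8,-0.57,0,0,0],[0.8,-0.57,0,0,0],[0.8,-0.57,0,0,0]]]'
python3 -m handwheel '[[[0,0,0,0,0],[0,0,0,0,0],[0,0,0,0,0]]]'
cat >> h.py <<'E'
A=np.radians(-1.95); O=np.array([557.2,-167.5]); RD=np.array([[np.cos(A),-np.sin(A)],[np.sin(A),np.cos(A)]])
def dl(p): return RD.T@(np.array(p[:2])-O)
E
cat > st.py <<'E'
from h import *
s=manip.read_state(); print(s["time"],s["eef_pos"].round(1),"disp",dl(s["eef_pos"]).round(1),"yaw",np.degrees(np.arctan2(s["tool_rot"][1,0],s["tool_rot"][0,0])).round(2),s["force"].round(1),s["opening"])
E
python3 st.py
python3 - <<'E'
from h import *
for n in ["wrist"]:
    p,d=optics.capture(n); cv2.imwrite(f"pics/{n}1.png",p); np.save("wrist1.npy",d)
E
```

```text
time: 0.6
eef_pos: [148.3, -606.9, 252.9]
tool_rot: [[1.0, -0.032, -0.0], [-0.032, -1.0, 0.001], [-0.0, -0.001, -1.0]]
force: [-0.0, -0.3, 0.3]
opening: 0.146
finger_force: 0.0
time: 1.6
eef_pos: [542.8, -345.2, 253.4]
tool_rot: [[0.999, -0.032, 0.0], [-0.032, -0.999, -0.0], [0.0, 0.0, -1.0]]
force: [-0.5, -0.2, 0.1]
opening: 0.001
finger_force: 0.0
time: 1.85
eef_pos: [541.0, -346.5, 252.9]
tool_rot: [[0.999, -0.032, -0.001], [-0.032, -0.999, -0.0], [-0.001, 0.0, -1.0]]
force: [-0.4, -0.3, -0.4]
opening: 0.001
finger_force: 0.0
1.85 [ 541.  -346.5  252.9] disp [ -10.1 -179.4] yaw -1.82 [-0.4 -0.3 -0.4] 0.000627183769028635
```

View pics/wrist1.png

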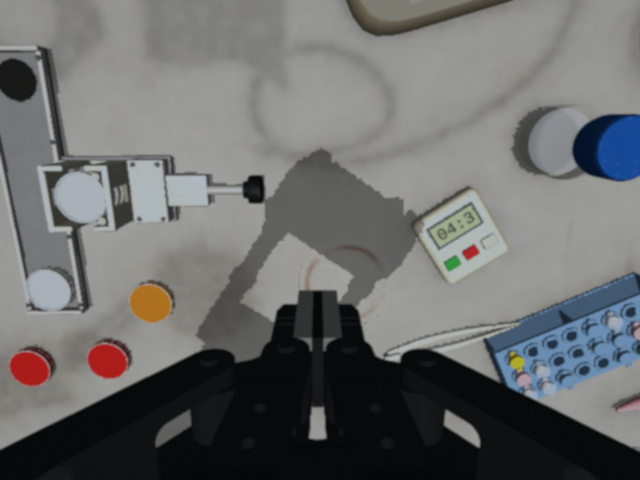

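The wrist view shows the knob at (254,189) with its outer face at u≈265, the pad at (17,79), the parked dish at (50,289) and the fingertips at (318,295). I'll cross-check the positions from here.

Run:
```python
from h import *
for uv,z in [((17,79),10),((50,289),20),((79,197),50),((254,176),27),((265,189),15),((300,293),0)]:
    p=on_plane("wrist",uv,z);print(uv,p.round(1),dl(p).round(1))
s=manip.read_state(); K,R,t=cam("wrist"); print("cam",(-R.T@t).round(1), "tip proj if 22:",proj("wrist",s["eef_pos"]+np.array([0,0,-22])))
d=np.load("wrist1.npy");
for uv in [(318,296),(308,300),(330,300),(318,310),(298,310),(293,330)]:
    D=d[uv[1],uv[0]]; print(uv,(R.T@(np.linalg.inv(K)@np.array([*uv,1.])*D-t)-s["eef_pos"]).round(1))
```

```text
(17, 79) [ 645.1 -112.    10. ] [85.9 58.4]
(50, 289) [ 470.1 -108.7   20. ] [-89.1  55.8]
(79, 197) [ 555.8 -166.3   50. ] [-1.5  1.1]
(254, 176) [ 564.3 -296.9   27. ] [  11.5 -129.1]
(265, 189) [ 551.6 -303.5   15. ] [  -1.  -136.1]
(300, 293) [ 450.4 -327.8    0. ] [-101.3 -163.9]
cam [ 608.5 -348.9  372.9] tip proj if 22: [317.93624633 312.50209695]
(318, 296) [ 10.1  -0.3 -13.6]
(308, 300) [10.7  2.9 -9.2]
(330, 300) [ 10.   -4.3 -10.1]
(318, 310) [10.2 -0.3 -2.4]
(298, 310) [10.4  5.9 -2.5]
(293, 330) [6.4 7.4 2.8]
```

```bash
sed -i 's/-1.95/-1.6/; s/557.2,/556.4,/' h.py
python3 -m handwheel '[[[0.13,0,0.4,0,0],[0.13,0,0.45,0,0],[0,0,0.5,0,0],[0,0,0.5,0,0],[0,0,0.5,0,0],[0,0,0.5,0,0],[0,0,0.5,0,0],[0,0,0.5,0,0],[0,0,0.5,0,0],[0,0,0.5,0,0],[0,0,0.3,0,0],[0,0,0.3,0,0]]]' >/dev/null
python3 -m handwheel '[[[0,0,0.15,0,0],[0,0,0.15,0,0],[0,0,0.1,0,0],[0,0,0,0,0],[0,0,0,0,0]]]' >/dev/null; python3 st.py
```

```text
3.3167 [ 551.9 -347.6   22.1] disp [   0.5 -180.2] yaw -1.89 [-5.9  2.   9.8] -0.0006787313994328408
```

```bash
python3 -m handwheel '[[[0,0,-0.15,0,0],[0,0,-0.12,0,0],[0,0,0,0,0],[0,0,0,0,0]]]' >/dev/null; python3 st.py
```

```text
3.65 [ 552.6 -347.4   31.1] disp [   1.2 -179.9] yaw -1.91 [0.  0.1 0.2] -0.0021560668130423417
```

```bash
python3 -m handwheel '[[[0,-0.12,0,0,0],[0,-0.12,0,0,0],[0,-0.12,0,0,0],[0,-0.12,0,0,0],[0,-0.12,0,0,0],[0,-0.12,0,0,0],[0,0,0,0,0]]]' >/dev/null; python3 st.py
python3 -m handwheel '[[[0,-0.1,0,0,0],[0,-0.1,0,0,0],[0,-0.1,0,0,0],[0,0,0,0,0]]]' >/dev/null; python3 st.py
```

```text
4.2333 [ 552.6 -316.7   29.8] disp [   0.3 -149.2] yaw -1.86 [ 0.4  0.6 -0.3] -0.0005638937429170115
4.5667 [ 553.3 -307.    30.2] disp [   0.8 -139.5] yaw -1.88 [ 0.  -4.7 -1.7] 0.0001577454867589797
```

```bash
python3 -m handwheel '[[[0,-0.1,0,0,0],[0,-0.1,0,0,0],[0,-0.1,0,0,0],[0,-0.1,0,0,0],[0,-0.1,0,0,0],[0,-0.1,0,0,0],[0,-0.1,0,0,0],[0,-0.1,0,0,0],[0,-0.1,0,0,0],[0,-0.1,0,0,0],[0,-0.1,0,0,0],[0,-0.1,0,0,0]]]' >/dev/null; python3 st.py
python3 -m handwheel '[[[0,-0.1,0,0,0],[0,-0.1,0,0,0],[0,0,0,0,0]]]' >/dev/null; python3 st.py
```

```text
5.5667 [ 554.5 -260.8   30.3] disp [  0.7 -93.4] yaw -1.86 [-1.5 -9.  -2.6] -0.0012304283339249797
5.8167 [ 554.8 -252.2   30.3] disp [  0.7 -84.7] yaw -1.85 [-1.9 -8.2 -1.9] 0.0028971133536558327
```

```bash
python3 -m handwheel '[[[0,-0.07,0,0,0],[0,-0.03,0,0,0],[0,0,0,0,0]]]' >/dev/null; python3 st.py
python3 -m handwheel '[[[0,-0.05,0,0,0],[0,0,0,0,0],[0,0,0,0,0]]]' >/dev/null; python3 st.py
```

```text
6.0667 [ 554.8 -251.4   30.4] disp [  0.8 -83.9] yaw -1.74 [ -3.  -16.3  -4.1] -0.0005035035784987148
6.3167 [ 554.9 -251.3   30.5] disp [  0.8 -83.8] yaw -1.72 [ -5.2 -21.9  -4.9] 0.0022697759080568553
```

Stop reached: no further advance at 22 N. Retracting.

```bash
python3 -m handwheel '[[[0,0.2,0,0,0],[0,0.3,0,0,0],[0,0.3,0,0,0],[0,0.3,0,0,0],[0,0.3,0,0,0],[0,0.3,0,0,0],[0,0.3,0,0,0],[0,0.3,0,0,0],[0,0.2,0,0,0]]]' >/dev/null
python3 -m handwheel '[[[0,0,-0.5,0,0],[0,0,-0.8,0,0],[0,0,-0.8,0,0],[0,0,-0.6,0,0],[0,0,0,0,0],[0,0,0,0,0],[0,0,0,0,0],[0,0,0,0,0]]]' >/dev/null; python3 st.py
python3 - <<'E'
from h import *
p,d=optics.capture("top"); np.save("top2.npy",d)
cv2.imwrite("pics/crop2.png",cv2.resize(p[160:300,335:475],(588,588),interpolation=cv2.INTER_CUBIC))
E
```

```text
7.7333 [ 550.5 -343.2  136. ] disp [  -0.9 -175.8] yaw -1.92 [ 0.2  0.  -0. ] 0.002793916431976742
```

View pics/crop2.png

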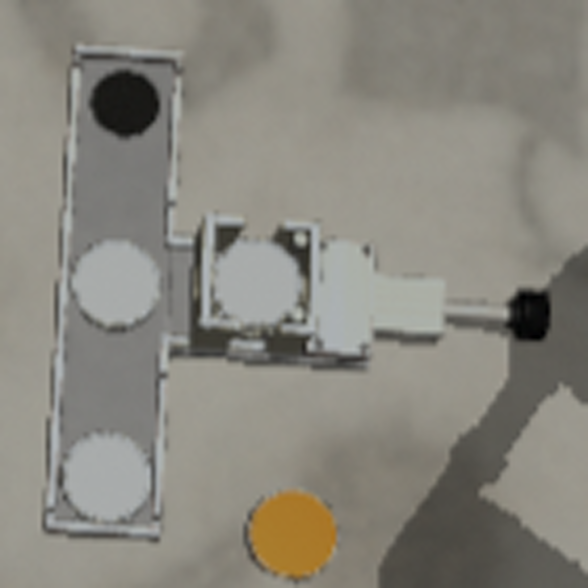

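The dispensed dish is in mid track at crop (116,284), the parked one is at (107,477), and the knob is back out at (530,315). Now for the push geometry.

Run:
```python
from h import *
for c,z in [((116,284),20),((107,477),20),((125,103),10),((59.5,498),15),((71,70),15),((166,380),15)]:
    uv=(335+(c[0]+.5)/4.2-.5,160+(c[1]+.5)/4.2-.5); p=on_plane("top",uv,z); print(c,p.round(1),dl(p).round(1))
```

```text
(116, 284) [ 558.4 -108.    20. ] [ 0.3 59.6]
(107, 477) [ 470.7 -106.2   20. ] [-87.4  58.8]
(125, 103) [ 647.1 -110.8   10. ] [89.1 59.2]
(59.5, 498) [461.1 -86.   15. ] [-97.6  78.8]
(71, 70) [660.2 -85.   15. ] [101.4  85.3]
(166, 380) [ 516.5 -131.9   15. ] [-40.9  34.4]
```

```bash
python3 -m handwheel '[[[-0.11,-0.59,0,0,0],[-0.11,-0.59,0,0,0],[-0.11,-0.59,0,0,0],[-0.11,-0.59,0,0,0],[-0.11,-0.59,0,0,0],[-0.11,-0.59,0,0,0],[-0.11,-0.59,0,0,0],[-0.11,-0.59,0,0,0],[-0.11,-0.59,0,0,0],[-0.11,-0.56,0,0,0],[0,0,0,0,0],[0,0,0,0,0]]]' >/dev/null; python3 st.py
python3 -m handwheel '[[[0,0,0.3,0,0],[0,0,0.5,0,0],[0,0,0.5,0,0],[0,0,0.5,0,0],[0,0,0.2,0,0],[0,0,0,0,0],[0,0,0,0,0]]]' >/dev/null; python3 st.py
```

```text
8.7833 [ 514.6 -106.8  136.7] disp [-43.5  59.5] yaw -1.78 [ 0.6 -0.1 -0.3] -0.0034055805954476947
9.3667 [ 515.4 -108.6   57.3] disp [-42.6  57.8] yaw -1.98 [ 0.9 -0.7 -0.3] -0.002697568288818864
```

```bash
python3 -m handwheel '[[[0,0,0.2,0,0],[0,0,0.2,0,0],[0,0,0.14,0,0],[0,0,0,0,0],[0,0,0,0,0]]]' >/dev/null; python3 st.py
```

```text
9.7833 [ 515.4 -107.8   36.2] disp [-42.6  58.5] yaw -1.92 [ 0.9 -0.5 -0.4] -0.00032382278249433753
```

```bash
python3 -m handwheel '[[[0.1,0,0.03,0,0],[0.1,0,0,0,0],[0.1,0,0,0,0],[0.1,0,0,0,0],[0.1,0,0,0,0],[0.1,0,0,0,0],[0.1,0,0,0,0],[0.1,0,0,0,0],[0.1,0,0,0,0],[0.1,0,0,0,0],[0.1,0,0,0,0],[0.1,0,0,0,0]]]' >/dev/null; python3 st.py
python3 -m handwheel '[[[0.1,0,0,0,0],[0.1,0,0,0,0],[0.1,0,0,0,0],[0.1,0,0,0,0],[0.1,0,0,0,0],[0.1,0,0,0,0],[0.1,0,0,0,0],[0.1,0,0,0,0],[0.1,0,0,0,0],[0.1,0,0,0,0],[0.1,0,0,0,0]]]' >/dev/null; python3 st.py
```

```text
10.7833 [ 564.1 -109.6   35.2] disp [ 6.1 58.1] yaw -1.92 [ 0.5 -0.5  1.8] 0.0031557715772225605
11.7 [ 608.1 -111.1   35.3] disp [50.1 57.9] yaw -1.92 [-0.8 -0.7  0.7] 0.0020006021480113295
```

```bash
python3 -m handwheel '[[[0.06,0,0,0,0],[0.06,0,0,0,0],[0.04,0,0,0,0],[0,0,0,0,0]]]' >/dev/null; python3 st.py
python3 -m handwheel '[[[0.04,0,0,0,0],[0.03,0,0,0,0],[0,0,0,0,0]]]' >/dev/null; python3 st.py
```

```text
12.0333 [ 614.5 -111.3   35.3] disp [56.5 57.8] yaw -1.92 [-0.4  1.1 -0.2] -0.0017685206673416821
12.2833 [ 615.6 -111.2   35.1] disp [57.6 57.9] yaw -1.91 [-3.2 -0.9  2.6] -0.002676385343734263
```

```bash
python3 -m handwheel '[[[0.03,0,0,0,0],[0,0,0,0,0],[0,0,0,0,0]]]' >/dev/null; python3 st.py
python3 -m handwheel '[[[-0.1,0,0,0,0],[-0.2,0,0,0,0],[-0.2,0,0,0,0],[0,0,0,0,0],[0,0,-0.4,0,0],[0,0,-0.8,0,0],[0,0,-0.8,0,0],[0,0,-0.8,0,0],[0,0,-0.5,0,0],[0,0,0,0,0],[0,0,0,0,0]]]' >/dev/null
python3 -m handwheel '[[[-0.4,0.4,0,0,0],[-0.4,0.7,0,0,0],[-0.4,0.7,0,0,0],[-0.4,0.7,0,0,0],[-0.4,0.7,0,0,0],[-0.4,0.7,0,0,0],[-0.4,0.7,0,0,0],[-0.4,0.7,0,0,0],[-0.4,0.4,0,0,0],[0,0,0,0,0],[0,0,0,0,0],[0,0,0,0,0]]]' >/dev/null; python3 st.py
python3 - <<'E'
from h import *
p,d=optics.capture("top")
cv2.imwrite("pics/crop3.png",cv2.resize(p[160:300,335:475],(588,588),interpolation=cv2.INTER_CUBIC))
E
```

```text
12.5333 [ 615.7 -111.2   35. ] disp [57.7 57.9] yaw -1.91 [-6.7  0.2  4.7] -0.004463901601163356
14.45 [ 446.  -332.7  165.8] disp [-105.7 -168.3] yaw -1.95 [0.4 0.  0.5] 0.0026254592466412197
```

View pics/crop3.png

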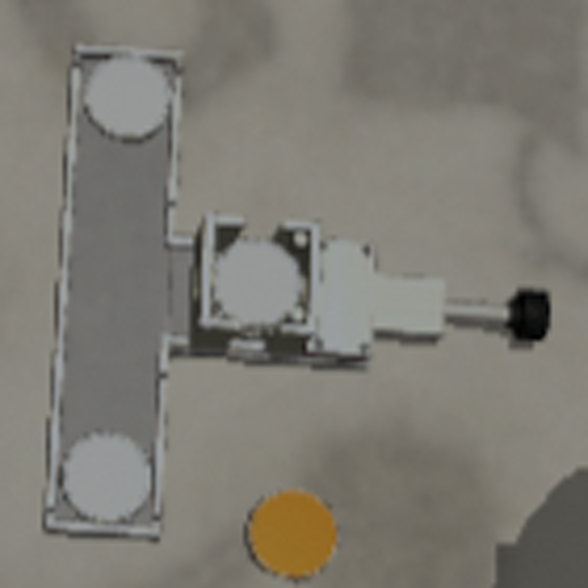

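The dispensed dish now sits at the far stop at crop (127,97). The force rose to 6.7 N with no further motion, so it is fully home. The parked dish is unchanged at (107,477) and the knob is out. Handing in.

```bash
python3 -c "from workcell import manip; print(manip.close_job())"
```

```text
the job is handed in; nothing more can be done
None
```

I pressed the plunger to its stop and it sprang back. I then pushed the one dispensed dish against the stop at the empty far end and handed the job in; the call returned no verdict, but the last picture showed the parked dish, stack and plunger in place.

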